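# Hold the collecting tin's bayonet lid at the seal position

## Robot

A 6-joint arm with a two-finger parallel gripper is mounted at the origin on the work surface. World frame = base frame: x ahead of the robot, y to its left, z up, the work surface at z = 0. Lengths are in m, angles in degrees, forces in N, time in s.
With the tool pointing down it reaches from about 0.25 to 0.8 m from the base axis. Payload 8.5 kg.
Tool frame: the origin (TCP) lies at the very end of the fingers, on their centre line; the grasp point (between the pads) lies 19 mm behind it (env.tcp_to_grasp is the distance from the TCP to the grasp point, in m); z points along the fingers, y is the direction in which the jaws open and shut (so a half turn about z gives the same grasp; the last joint's range is limited). The gripper opens to 85 mm and grips with 20 to 120 N. Pads are 22 mm wide; open, the fingers measure 114 mm over their backs; the gripper's body (76 mm by 85 mm) begins 54 mm behind the grasp point. The pads swing forward as they close: fully open they stand 13 mm farther back than shut.
Start: joints at [66.75, 13.648, -0.773, 75.585, 0, 90], TCP at [0.207, 0.482, 0.203] pointing down, gripper open.
Joint ranges: [-152.45, 152.45], [-59.26, 108.67], [-65.41, 83.53], [-104.44, 129.93], [-82.83, 76.93], [-180, 180]. Speed limits (degrees/s): [127.2, 127.2, 159.86, 180, 180, 180].

## Interface

Orientations are given as a 3x3 rotation matrix whose columns are the frame's x, y, z axes.
In Python, from cell import readout, vision, finish_job, env gives the robot as it stands.
- The arm moves only by the tool jog_arm, never from a script. Its argument "steps" is a list of rows, each a list of 2 entries, a list of its own where there are three numbers: the shift along the tool's x, y, z in mm, then the turn about the tool's z in rad. In form: [[[dx, dy, dz], turn], ...]. A call has 1 to 5 rows; each row shifts and turns the commanded pose from where the row before left it, along the tool's axes as they then stand; what a row does not reach is not made up. A row lasts 1/8 s, in which the tool goes at most 62.5 mm and 10.7 degrees, less where a joint would pass 70% of its speed; a pose out of reach is approached as far as the arm can. A call with a gripper value outside its range is refused whole. "fingers" is the finger opening in mm, from 0 to 85.4, set as the call begins (left out, the last holds). The fingers move at their own pace and stop on an object; "force" is the grip in N (left out, the last holds). Time passes only in rows, so rows that do not move let the fingers close. It gives the time, the measured TCP pose, the force and the opening at its end, in the units of the state.
- readout.get_state(): the state, without advancing time (a new reading comes with each control period).
- vision.read_camera(name): name is "scene" or "top" or "wrist"; returns (picture, depth): 400x640x3 uint8, blue, green, red; 400x640 float32, m along the optical axis (not along the pixel's ray), 0 where there is no reading.
- vision.calibration(name): a dict with "vertical_fov" (degrees; the focal length in pixels is half the picture's height over the tangent of half this angle, whatever the lens; pixels are square), "cx", "cy" (the principal point, pixels), "k1" (the pictures are not rectified: a ray, as slopes to the right and down, at radius r is drawn at 1 + k1 r^2 times it, then the intrinsics apply), "R" (3x3) and "t" (3): a world point X has camera coordinates R X + t. Camera axes: x right, y down, z forward; pixel columns grow to the right and rows downward; lengths in m; the calibration is good to about 2 mm. A picture is of the moment at which its call begins: read the wrist's pose just before it. calibration takes no time and is no camera call; for the wrist camera it gives the pose at the moment of the call.
- finish_job(): hands the job in, once; it reports no verdict.
The state is a dict: "clock": time; "joint_positions": joint angles; "dq": joint speeds; "joint_efforts": joint torques, N m; "tool_pos": TCP position; "ee_rot": TCP orientation; "force": force on the tool from outside, world axes, zero at the start; "moment": the same for the moment, N m; "finger_gap": opening from 0.0 (shut) to 1.0 (fully open).
Only numpy, scipy, OpenCV 4.12 (cv2) and the standard library are available. Lean on these libraries where they do the work, as an engineer would, in place of code of your own. Each camera call takes 0.05 s, during which the arm holds its last target.

## Task

Close the book sale's collecting tin for sealing: take the bayonet lid off the big hardback, set it fully home in the tin's mouth with its lugs through the slots, and turn it clockwise against the spring, about half of the way to the lock, until the eye of a lid tab stands over the eye of the tin's tab. Do not go on to the lock click, and finish while still gripping the lid at that spot, so that a colleague can thread the seal through the two eyes. Leave the other things on the table where they are.

Things in the scene. Friction and masses are not known exactly. Their poses are not given: they have to be found in the camera images.
- tin: Round aluminium collecting tin, 104 mm across and 100 mm tall, a few coins inside, upright on a dark round foot (140 mm across, 8 mm thick) screwed to the table. Origin at the centre of its underside, z up. Two slots for the lid's lugs cut the lip along its +x and -x. Mouth and slots are two-fold symmetric: the lid fits either way round.
- tin_mouth (a point): Centre of the tin's mouth, at the top face of the flat lip, 100 mm above the table. The lip is 6 mm thick, its opening 70 mm across (radius 35); the two slots through it are 17 mm wide and reach out to radius 47.5 mm. Below the lip it is hollow, so the lid's lugs can turn under it.
- tin_eye (a point): Centre of the eye (9 mm square hole) in the one flat tab, 21 mm wide, that sticks out just under the tin's rim to radius 70 mm: 58 mm from the tin's axis, 93 mm above the table, at 58.5 degrees (1.02 rad) counter-clockwise from above from the tin's +x. A small upright rib on the tin's side at 27 degrees marks where the lid tab would stand at the lock.
- seal_ring (a joint): Sprung ring under the tin's lip, pushed round by the lid's lugs. 0 at rest, grows as the lid turns clockwise from above (rad). The lugs have about 0.09 rad of play first, so it reads some 0.09 less than the lid's turn from the slots: about 0.46 where the eyes meet (lid turned 0.55 rad). It turns the lid back if let go: 0.06 N m at 0, 0.13 N m at the eyes.
- lock_catch (a joint): Stiff catch inside the tin, under the lip; 0 = open (rad). A lug meets it when the lid is turned about 1.1 rad (63 degrees) from the slots; pushing it on (0.25 N m more) is the lock click, so it must stay at 0.
- lid: Loose aluminium bayonet lid, 0.13 to 0.25 kg, plug down on the big hardback. Origin: centre of the plug's underside, z up. Plug radius 33.5 mm, 18 mm deep (lowest 4 mm tapered to 30.5). Two lugs, 10 mm wide, along its +x and -x out to radius 44, 4 to 9.5 mm above the origin. Above the plug a disc, radius 50, from 18 to 23 mm. Fully home the disc rests on the lip, origin 82 mm above the table.
- lid_grip (a point): Middle of the lid's upright bar grip, on the lid's axis 38 mm above its origin. The bar runs along the lid's x: 64 mm long, 14 mm wide, from 23 to 53 mm above the origin. A dark coin slot marks the disc on the +y side. When the lid is home the lugs have 2.5 mm of room under the lip.
- lid_eye_a (a point): Centre of the eye (9 mm square hole) in the lid's +y tab, 58 mm from the lid's axis, 20.5 mm above its origin; the tab is flat, 16 mm wide, out to radius 66 mm.
- lid_eye_b (a point): The same in the lid's opposite, -y tab.
- artbook: Big grey hardback, 220 x 160 x 30 mm, lying flat under the lid; origin at the centre of its underside, x along its length.
- jar_lid: Plain round jar lid with a small knob, no lugs and no tabs, 86 mm across and 30 mm high; not to be used. Origin at the centre of its underside.
- mug: White mug, 80 mm across, 92 mm tall. Origin at the centre of its underside.
- coin_jar: Closed clear jar, 80 mm across, 100 mm tall. Origin at the centre of its underside.
- cash_box: Grey cash box, 150 x 200 x 75 mm with a wire handle to 96 mm. Origin at the centre of its underside.
- tape_roll: Roll of packing tape lying flat, 60 mm across, 25 mm high. Origin at the centre of its underside.
- pen_pot: Grey open pot, 64 mm across, 85 mm tall. Origin at the centre of its underside.
- paperback: Single paperback lying flat, 178 x 110 x 24 mm. Origin at the centre of its underside.
Not all that is in view belongs to the job. Leave any pink look-alike of the lid alone.

How it is judged:
By the outcome, as a careful person would: the job done as asked, in the order asked, and still so for the second after the job is handed in, while the arm keeps its last pose, push and grip.
It also fails if it takes over 45 s, if anything falls off the work surface, if the arm or the gripper's body presses on something with over 40 N, if the wrist force passes 120 N, or if a joint passes its speed limit or range.

## Working session

There is one attempt and no reset: what is moved stays moved. The work goes in short steps, Python scripts to look and compute and a tool call to move; the robot and the scene stay as the last step left them, time stands still between calls to the robot, and variables do not carry over. Pictures are saved under pics/ and viewed, and the job is handed in when it is done.

Besides the shell and the picture viewer there is one more tool, called as a command line: name --argument value ..., lists and objects as JSON in quotes. jog_arm: Moves the arm, as the interface text tells. Its arguments: {"type":"object","properties":{"steps":{"type":"array"},"fingers":{"type":"number"},"force":{"type":"number"}},"required":["steps"]}

```bash
ls; mkdir -p pics; python3 - <<'E'
from cell import readout, vision, env
import cv2,numpy as np
s=readout.get_state(); print(s)
for n in ("scene","top"):
    p,d=vision.read_camera(n); cv2.imwrite(f"pics/{n}0.png",p); np.savez(f"{n}0.npz",p=p,d=d)
    print(n,vision.calibration(n))
E
```

```text
pics
{'clock': 0.0, 'joint_positions': array([ 6.67514955e+01,  1.36789685e+01, -8.16597017e-01,  7.55843392e+01,
        3.50643280e-04,  8.99962496e+01]), 'dq': array([-0.03080647, -0.07049394,  0.0132564 , -0.00746045, -0.02818381,
        0.01412959]), 'joint_efforts': array([ 1.06019910e-03, -5.38774073e+01,  3.46433759e+01,  1.85937627e-02,
        3.18342472e-05, -1.14771279e-05]), 'tool_pos': array([0.20704699, 0.48195481, 0.20249821]), 'ee_rot': array([[-9.18827344e-01,  3.94659349e-01, -5.56099461e-04],
       [ 3.94659741e-01,  9.18826454e-01, -1.27894534e-03],
       [ 6.21115878e-06, -1.39460002e-03, -9.99999028e-01]]), 'force': array([-0.31755293,  0.37466404, -0.02120552]), 'moment': array([ 0.01749909, -0.04278607, -0.02750338]), 'finger_gap': 1.0007939612072256}
scene {'vertical_fov': 56.679643128108076, 'cx': 313.0331525945519, 'cy': 201.91883805233724, 'k1': -0.021381187713015875, 'R': array([[-0.75305011,  0.65784998,  0.01220362],
       [ 0.54456068,  0.63356164, -0.54959377],
       [-0.369282  , -0.40722604, -0.8353429 ]]), 't': array([ 0.36235356, -0.22701696,  1.21013893])}
top {'vertical_fov': 57.43575781657633, 'cx': 315.4406027890241, 'cy': 194.95767654158212, 'k1': -0.002527122879954701, 'R': array([[-0.02412319, -0.99939784, -0.02494065],
       [-0.98782715,  0.02766401, -0.15307585],
       [ 0.15367363,  0.02094438, -0.98789966]]), 't': array([0.0114699 , 0.51479062, 1.01979538])}
```

View pics/scene0.png

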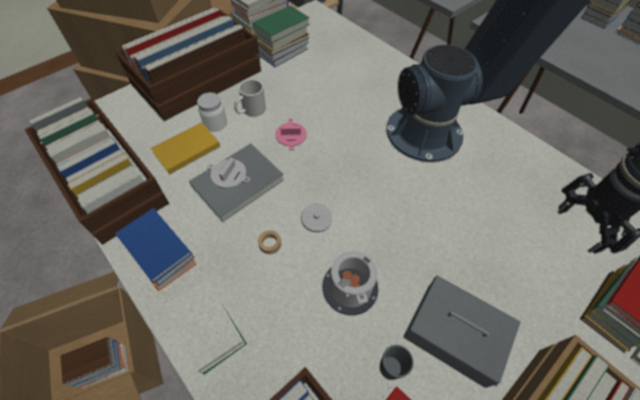

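View pics/top0.png

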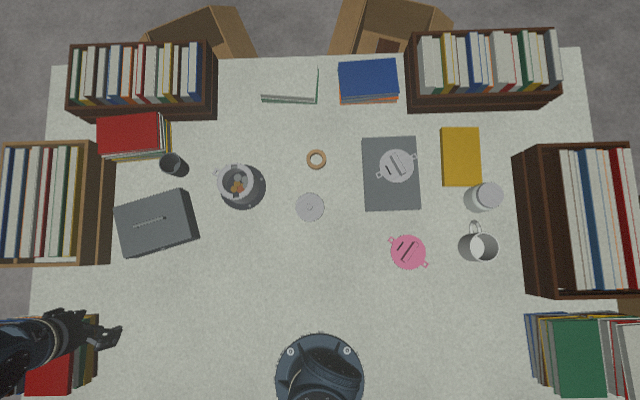

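Candidates in the top view are the grey lid with a bar and two tabs on the grey hardback (397,165), a plain disc with a knob (309,207, the jar lid), and a pink look-alike (408,252). The first fits the description. I'll enlarge it and the tin to confirm.

```bash
cat > h.py <<'E'
import numpy as np,cv2
def load(n): 
    z=np.load(n); return z['p'],z['d']
def K(c):
    f=200/np.tan(np.radians(c['vertical_fov']/2)); return f,c['cx'],c['cy'],c['k1']
def slopes(c,uv):
    f,cx,cy,k=K(c); uv=np.atleast_2d(np.asarray(uv,float))
    d=(uv-[cx,cy])/f; s=d.copy()
    for _ in range(20): s=d/(1+k*(s**2).sum(1,keepdims=True))
    return s
def plane(c,uv,z):
    R=np.array(c['R']);t=np.array(c['t']); s=slopes(c,uv)
    D=np.c_[s,np.ones(len(s))]@R; C=-R.T@t
    return C+D*((z-C[2])/D[:,2])[:,None]
def depthpts(c,uv,d):
    R=np.array(c['R']);t=np.array(c['t']); s=slopes(c,uv)
    return (np.c_[s,np.ones(len(s))]*np.asarray(d)[:,None]-t)@R
def proj(c,X):
    R=np.array(c['R']);t=np.array(c['t']); f,cx,cy,k=K(c)
    P=np.atleast_2d(X)@R.T+t; s=P[:,:2]/P[:,2:]; s=s*(1+k*(s**2).sum(1,keepdims=True)); return s*f+[cx,cy]
E
python3 - <<'E'
from h import *
from cell import vision
p,d=load('top0.npz')
a=cv2.resize(p[130:215,350:435],None,fx=4.5,fy=4.5,interpolation=cv2.INTER_CUBIC)
b=cv2.resize(p[145:230,200:285],None,fx=4.5,fy=4.5,interpolation=cv2.INTER_CUBIC)
cv2.imwrite('pics/crop1.png',np.hstack([a,b]))
p,d2=load('scene0.npz')
a=cv2.resize(p[145:230,185:290],None,fx=3.8,fy=3.8,interpolation=cv2.INTER_CUBIC)
b=cv2.resize(p[235:320,305:410],None,fx=3.8,fy=3.8,interpolation=cv2.INTER_CUBIC)
cv2.imwrite('pics/crop2.png',np.hstack([a,b]))
c=vision.calibration('top')
print(plane(c,[[397,165]],.053),plane(c,[[237,182]],.1))
E
```

```text
[[ 0.59375589 -0.23977011  0.053     ]] [[0.54788534 0.21287292 0.1       ]]
```

View pics/crop1.png

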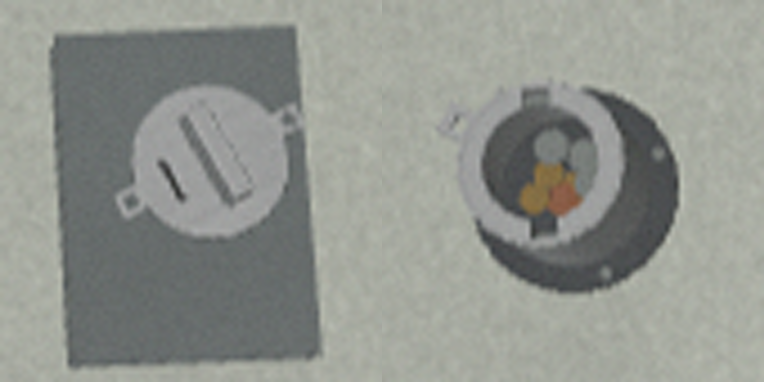

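View pics/crop2.png

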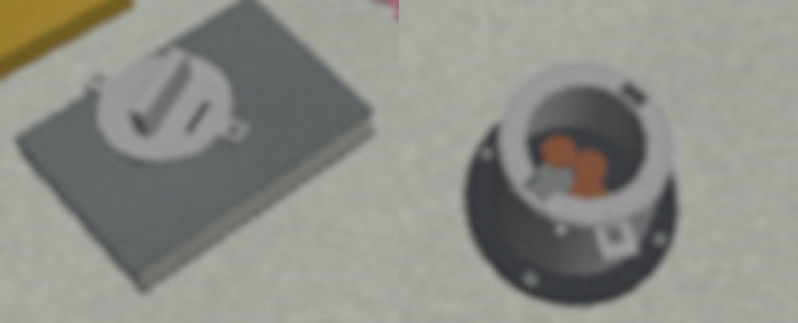

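The crop confirms it: a grey lid with a bar, a dark coin slot and two eyed tabs at about (415,157) and (379,175). The tin's slots are at about (234,167) and (236,195), and its tab eye at about (216,172). Next I'll compute coarse poses and where the wrist camera sits.

```bash
python3 - <<'E'
from h import *
from cell import vision,readout
c=vision.calibration('top')
P=lambda l,z:plane(c,l,z)
lt=P([[414.7,156.9],[379.1,174.9]],.0515); print('lid tabs',lt,lt.mean(0),np.linalg.norm(lt[0]-lt[1]))
v=lt[0]-lt[1]; print('tab axis deg',np.degrees(np.arctan2(v[1],v[0])))
ts=P([[234.4,166.6],[235.8,195]],.1); print('slots',ts,ts.mean(0)); v=ts[0]-ts[1]; print(np.degrees(np.arctan2(v[1],v[0])))
te=P([[215.6,172.1]],.095); v=te[0]-ts.mean(0); print('eye',te,np.linalg.norm(v[:2]),np.degrees(np.arctan2(v[1],v[0])))
w=vision.calibration('wrist'); s=readout.get_state()
R=np.array(w['R']);C=-R.T@w['t']; T=s['ee_rot']
print(w['vertical_fov'],w['cx'],w['cy'],w['k1'],'cam in tool',T.T@(C-s['tool_pos']),'axes in tool',(R@T).round(3))
E
```

```text
lid tabs [[ 0.61660201 -0.29249095  0.0515    ]
 [ 0.56643882 -0.18707521  0.0515    ]] [ 0.59152041 -0.23978308  0.0515    ] 0.1167425502968379
tab axis deg -64.55206733591089
slots [[0.59177003 0.22054871 0.1       ]
 [0.51156553 0.21586629 0.1       ]] [0.55166778 0.2182075  0.1       ]
3.3411905505619597
eye [[0.57881103 0.27451267 0.095     ]] 0.06250623160969154 64.26250125604686
61.24158751421048 323.13716743562173 198.80764093139297 -0.053276655400872654 cam in tool [ 0.06507313  0.00076184 -0.17122364] axes in tool [[ 0.     1.     0.001]
 [-0.966  0.    -0.259]
 [-0.259 -0.     0.966]]
```

jog_arm --steps '[[[-42, -10.8, 0], 0], [[-42, -10.8, 0], 0], [[-42, -10.8, 0], 0], [[-42, -10.8, 0], 0], [[-42, -10.8, 0], 0]]'

```text
clock: 0.72
tool_pos: [0.3797, 0.3487, 0.2028]
ee_rot: [[-0.919, 0.395, -0.0], [0.395, 0.919, -0.0], [0.0, -0.0, -1.0]]
force: [-0.5, -0.1, -0.9]
finger_gap: 1.001
```

jog_arm --steps '[[[-42, -10.8, 0], 0], [[-42, -10.8, 0], 0], [[-42, -10.8, 0], 0], [[-42, -10.8, 0], 0], [[-42, -10.8, 0], 0]]'

```text
clock: 1.35
tool_pos: [0.5514, 0.2162, 0.2027]
ee_rot: [[-0.919, 0.395, -0.001], [0.395, 0.919, -0.0], [0.001, -0.0, -1.0]]
force: [0.5, 1.0, -0.2]
finger_gap: 1.001
```

jog_arm --steps '[[[0, 0, 0], 0], [[0, 0, 0], 0]]'

```text
clock: 1.6
tool_pos: [0.5499, 0.2173, 0.2026]
ee_rot: [[-0.919, 0.395, -0.001], [0.395, 0.919, -0.0], [0.001, -0.001, -1.0]]
force: [-0.4, -0.2, 0.6]
finger_gap: 0.999
```

```bash
cat > snap.py <<'E'
import sys,pickle,numpy as np,cv2
from cell import readout,vision
n=sys.argv[1]
s=readout.get_state(); c=vision.calibration('wrist'); p,d=vision.read_camera('wrist')
pickle.dump((s,c,p,d),open(n+'.pkl','wb')); cv2.imwrite(f'pics/{n}.png',p)
print(s['clock'],s['tool_pos'],s['joint_positions'].round(2),s['force'].round(2),s['moment'].round(3),s['finger_gap'],np.degrees(np.arctan2(s['ee_rot'][1,1],s['ee_rot'][0,1])))
E
python3 snap.py tin1
```

```text
1.6 [0.54993549 0.21729996 0.20261752] [2.155e+01 2.032e+01 8.690e+00 7.843e+01 1.000e-02 4.483e+01] [-0.36 -0.21  0.6 ] [-0.014 -0.011 -0.014] 0.9985714252198379 66.72399964984143
```

View pics/tin1.png

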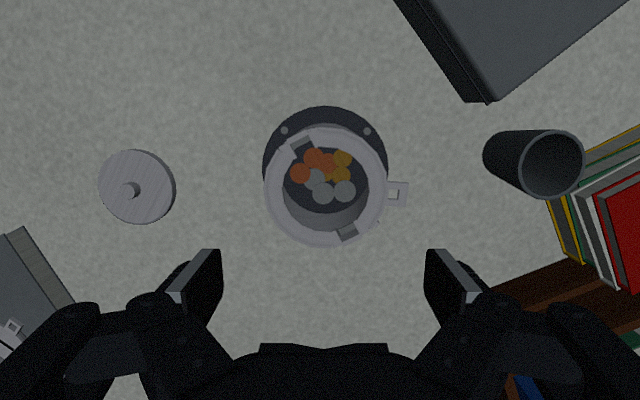

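The wrist view is centred on the tin at about (326,185). Slots are at (302,145) and (346,232), and the tab eye is at (398,193). I'll use depth for the lip mask and fit a circle.

```bash
cat > tin.py <<'E'
import pickle,sys
from h import *
s,c,p,d=pickle.load(open(sys.argv[1]+'.pkl','rb'))
v,u=np.mgrid[90:260,230:430]; uv=np.c_[u.ravel(),v.ravel()]
X=depthpts(c,uv,d[uv[:,1],uv[:,0]])
ok=(abs(X[:,2]-.1)<.004)&(d[uv[:,1],uv[:,0]]>0)
print('n',ok.sum(),'z med',np.median(X[ok,2]))
m=np.zeros((400,640),np.uint8); m[uv[ok,1],uv[ok,0]]=255
g=cv2.resize(p[90:260,230:430],None,fx=3.5,fy=3.5,interpolation=cv2.INTER_CUBIC); g2=g.copy()
mm=cv2.resize(m[90:260,230:430],None,fx=3.5,fy=3.5,interpolation=cv2.INTER_NEAREST); g2[mm>0,2]=255
cv2.imwrite('pics/'+sys.argv[1]+'_m.png',cv2.convertScaleAbs(g2,alpha=1.5)); 
# rim edges on the plane z=.1
Xp=plane(c,uv,.1)[:,:2]; Q=Xp[ok]
def circ(P):
    A=np.c_[2*P,np.ones(len(P))]; r=np.linalg.lstsq(A,(P**2).sum(1),rcond=None)[0]; return r[:2],np.sqrt(r[2]+r[:2]@r[:2])
ctr=Q.mean(0)
for it in range(6):
    a=np.arctan2(*(Q-ctr).T[::-1]); r=np.linalg.norm(Q-ctr,axis=1); O=[];I=[]
    for b in np.arange(-180,180,4):
        k=np.where(abs(np.degrees(a)-b)<2)[0]
        k=k[r[k]<.056]
        if len(k)<5: continue
        O.append(Q[k[r[k].argmax()]]); I.append(Q[k[r[k].argmin()]])
    O=np.array(O);I=np.array(I)
    def rob(P):
        k=np.ones(len(P),bool)
        for _ in range(5):
            cc,rr=circ(P[k]); e=abs(np.linalg.norm(P-cc,axis=1)-rr); k=e<.0015
        return cc,rr,k.sum()
    co=rob(O); ci=rob(I[np.linalg.norm(I-co[0],axis=1)<.039]); ctr=co[0]
print('outer',co,'inner',ci)
# slots: angles not in mask at r 41..46
for ctr in (co[0],ci[0]):
    D=Xp-ctr; r=np.linalg.norm(D,axis=1); a=np.degrees(np.arctan2(D[:,1],D[:,0]))
    ring=(r>.039)&(r<.045)
    x0=3.3
    for h in (0,180):
        da=(a-x0-h+180)%360-180; k=ring&(abs(da)<25)&~ok
        print('slot',h,'offset',da[k].mean()+x0,k.sum())
E
python3 tin.py tin1
```

```text
n 5767 z med 0.10027005226554347
outer (array([0.5514068 , 0.21945443]), np.float64(0.05187266213639163), np.int64(87)) inner (array([0.55058933, 0.21976427]), np.float64(0.035837728575359974), np.int64(79))
slot 0 offset 4.390706950074861 130
slot 180 offset 3.4629844445122053 157
slot 0 offset 4.030258658338605 128
slot 180 offset 4.010248155679252 156
```

View pics/tin1_m.png

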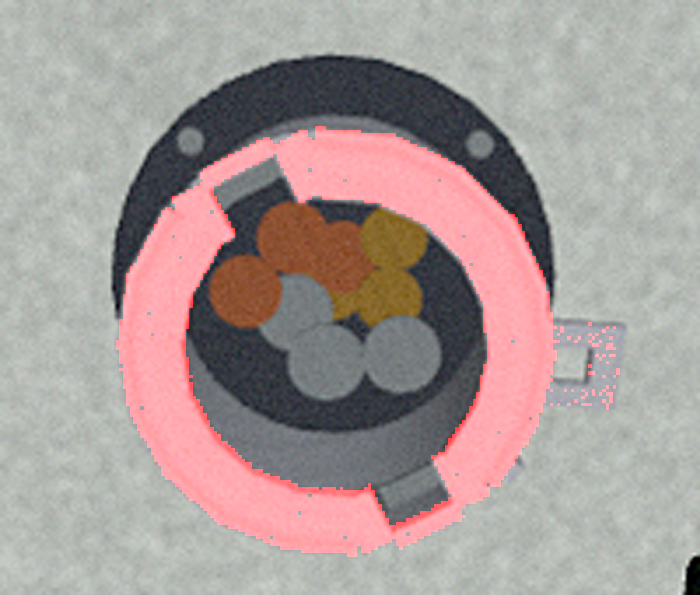

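jog_arm --steps '[[[-27.4, -50.5, 0], 0], [[-27.4, -50.5, 0], 0], [[-27.4, -50.5, 0], 0], [[-27.4, -50.5, 0], 0], [[-27.4, -50.5, 0], 0]]'

```text
clock: 2.28
tool_pos: [0.5763, -0.0692, 0.2036]
ee_rot: [[-0.92, 0.393, 0.001], [0.393, 0.92, 0.0], [-0.001, 0.0, -1.0]]
force: [1.3, 0.2, -0.2]
finger_gap: 1.001
```

jog_arm --steps '[[[-27.4, -50.5, 0], 0], [[-27.4, -50.5, 0], 0], [[-27.4, -50.5, 0], 0], [[0, 0, 5], -0.17], [[0, 0, 5], -0.17]]'

```text
clock: 2.9
tool_pos: [0.5922, -0.24, 0.1929]
ee_rot: [[-0.998, 0.06, -0.0], [0.06, 0.998, 0.0], [0.0, 0.0, -1.0]]
force: [-0.0, 0.2, -0.5]
finger_gap: 0.999
```

jog_arm --steps '[[[0, 0, 10], -0.17], [[0, 0, 10], -0.17], [[0, 0, 10], -0.17], [[0, 0, 0], 0], [[0, 0, 0], 0]]'

```text
clock: 3.52
tool_pos: [0.5926, -0.2397, 0.1637]
ee_rot: [[-0.904, -0.427, 0.0], [-0.427, 0.904, -0.0], [-0.0, -0.0, -1.0]]
force: [0.3, 1.1, -0.7]
finger_gap: 1.004
```

```bash
python3 snap.py lid1
```

```text
3.525 [ 0.59258789 -0.23969057  0.16370636] [-22.02  25.77  11.55  75.76  -0.   -47.31] [ 0.26  1.05 -0.66] [0.043 0.007 0.039] 1.0038492543264301 115.29439560766701
```

View pics/lid1.png

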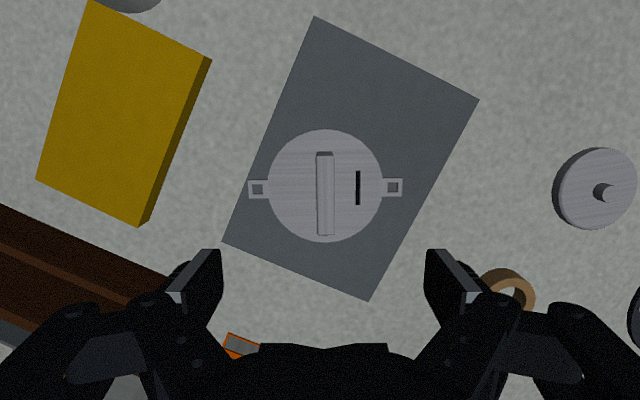

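The lid is centred at about (325,186), with the bar vertical in the image, tab eyes at (258,189) and (393,187), and the coin slot at (358,187).

```bash
cat > lid.py <<'E'
import pickle,sys
from h import *
s,c,p,d=pickle.load(open('lid1.pkl','rb'))
v,u=np.mgrid[115:260,230:420]; uv=np.c_[u.ravel(),v.ravel()]
dd=d[uv[:,1],uv[:,0]]; X=depthpts(c,uv,dd)
T=s['ee_rot'];o=s['tool_pos']
bar=(X[:,2]>.075)&(X[:,2]<.09); B=X[bar]; print('bar n',bar.sum(),'z',np.median(B[:,2]))
L=(B-o)@T; 
m=np.zeros((400,640),np.uint8); k=uv[bar]; m[k[:,1],k[:,0]]=255
r=cv2.minAreaRect((plane(c,k,np.median(B[:,2]))-o)@T[:,:2].astype(float) .astype(float) if 0 else (((plane(c,k,np.median(B[:,2]))-o)@T)[:,:2]*1000).astype(np.float32)); print('bar rect tool mm',r)
dk=(X[:,2]>.047)&(X[:,2]<.058); print('disc z',np.median(X[dk,2]))
P=((plane(c,uv[dk],.053)-o)@T)[:,:2]*1000
ctr=P.mean(0)
for _ in range(5):
    D=P-ctr; a=np.degrees(np.arctan2(D[:,1],D[:,0])); rr=np.linalg.norm(D,axis=1); O=[]
    for b in range(-180,180,4):
        k=np.where((abs(a-b)<2)&(rr<54))[0]
        if len(k) and abs(abs(b)-90)>14: O.append(P[k[rr[k].argmax()]])
    O=np.array(O);A=np.c_[2*O,np.ones(len(O))];q=np.linalg.lstsq(A,(O**2).sum(1),rcond=None)[0];ctr=q[:2]
print('disc centre tool mm',ctr,'r',np.sqrt(q[2]+q[:2]@q[:2]))
g=cv2.resize(p[120:250,235:415],None,fx=4,fy=4,interpolation=cv2.INTER_CUBIC); cv2.imwrite('pics/lid1c.png',cv2.convertScaleAbs(g,alpha=1.4))
# eyes: inner book-colour holes
for (x,y) in ((258,189),(393,187)):
    w=p[y-12:y+13,x-12:x+13].mean(2); 
    _,t=cv2.threshold(w.astype(np.uint8),0,255,cv2.THRESH_OTSU); 
    n,lab,st,ce=cv2.connectedComponentsWithStats(255-t)
    for i in range(1,n):
        if 20<st[i,4]<180: 
            e=ce[i]+[x-12,y-12]; print('eye',e,st[i], ((plane(c,[e],.0515)-o)@T)[0]*1000)
E
python3 lid.py
```

```text
bar n 1463 z 0.08324111987071435
bar rect tool mm ((0.11118698120117188, 1.699671745300293), (13.806644439697266, 63.567264556884766), 89.50257873535156)
disc z 0.05335694240792327
disc centre tool mm [-0.6221548   1.79267155] r 49.637615712721434
eye [257.02678571 188.71428571] [  6   7  11  11 112] [ -2.21321761 -56.86324548 112.22792458]
eye [392.45544554 186.95049505] [  7   7  10  11 101] [ -0.57369209  59.96085148 112.18435729]
```

View pics/lid1c.png

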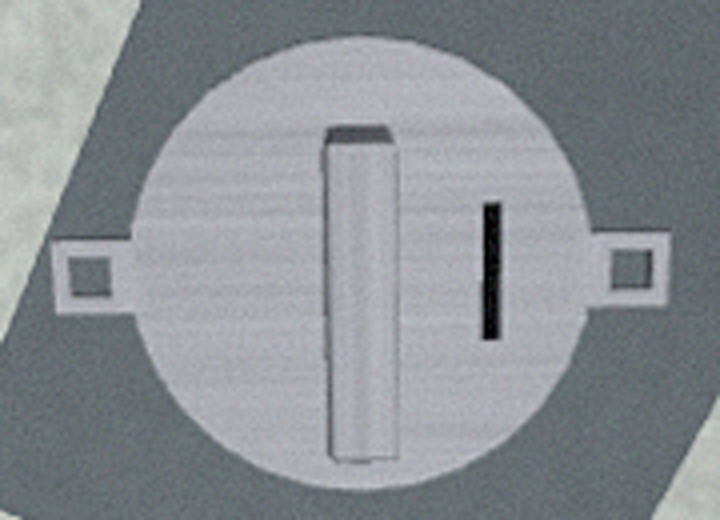

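jog_arm --steps '[[[-0.7, 1.7, 20], -0.011], [[0, 0, 30], 0], [[0, 0, 30], 0], [[0, 0, 20], 0], [[0, 0, 7], 0]]'

```text
clock: 4.2
tool_pos: [0.5919, -0.2383, 0.0554]
ee_rot: [[-0.899, -0.438, -0.001], [-0.438, 0.899, 0.0], [0.001, 0.001, -1.0]]
force: [0.2, -0.1, 0.6]
finger_gap: 1.0
```

jog_arm --steps '[[[0, 0, 0], 0], [[0, 0, 0], 0], [[0, 0, 0], 0], [[0, 0, 0], 0], [[0, 0, 0], 0]]' --fingers 8 --force 70

```text
clock: 4.82
tool_pos: [0.5924, -0.2386, 0.0563]
ee_rot: [[-0.898, -0.44, 0.0], [-0.44, 0.898, -0.0], [-0.0, -0.0, -1.0]]
force: [0.9, 0.5, -0.3]
finger_gap: 0.092
```

jog_arm --steps '[[[0, 0, 0], 0], [[0, 0, 0], 0], [[0, 0, 0], 0]]'

```text
clock: 5.2
tool_pos: [0.5923, -0.2386, 0.0561]
ee_rot: [[-0.898, -0.44, -0.0], [-0.44, 0.898, -0.0], [0.0, -0.0, -1.0]]
force: [0.6, -0.0, -0.1]
finger_gap: 0.093
```

The opening reads about 8 mm, which is the commanded value rather than the bar's 14 mm. I'll look before lifting.

```bash
python3 snap.py grip1
```

```text
5.2 [ 0.59230755 -0.23861799  0.05610339] [-2.194e+01  2.903e+01  7.600e-01  6.173e+01 -1.000e-02 -4.802e+01] [ 0.64 -0.02 -0.1 ] [ 0.018  0.004 -0.034] 0.09266174091572725 116.07963437700215
```

View pics/grip1.png

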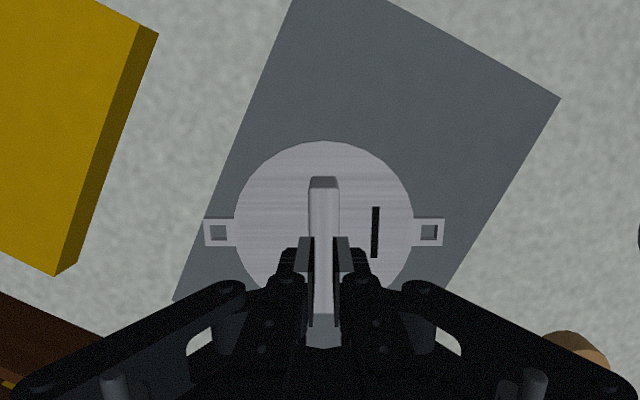

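The pads stand right at the bar's sides, (308–340, 240–330). I'll command fully shut to make sure of the grip.

jog_arm --steps '[[[0, 0, 0], 0], [[0, 0, 0], 0], [[0, 0, 0], 0]]' --fingers 0 --force 80

```text
clock: 5.62
tool_pos: [0.5923, -0.2386, 0.0561]
ee_rot: [[-0.898, -0.44, -0.0], [-0.44, 0.898, -0.0], [0.0, -0.0, -1.0]]
force: [0.4, -0.4, 0.1]
finger_gap: -0.002
```

jog_arm --steps '[[[0, 0, -10], 0], [[0, 0, -20], 0], [[0, 0, -30], 0], [[0, 0, 0], 0], [[0, 0, 0], 0]]'

```text
clock: 6.25
tool_pos: [0.5922, -0.2386, 0.1161]
ee_rot: [[-0.898, -0.44, 0.0], [-0.44, 0.898, -0.0], [0.0, -0.0, -1.0]]
force: [0.4, -0.8, -0.4]
finger_gap: 0.001
```

```bash
python3 snap.py grip2
```

```text
6.25 [ 0.59217201 -0.23857592  0.11611151] [-2.194e+01  2.687e+01  6.300e+00  6.943e+01 -1.000e-02 -4.802e+01] [ 0.4  -0.84 -0.36] [-0.03  -0.042 -0.016] 0.0014776594740597867 116.07783397391103
```

View pics/grip2.png

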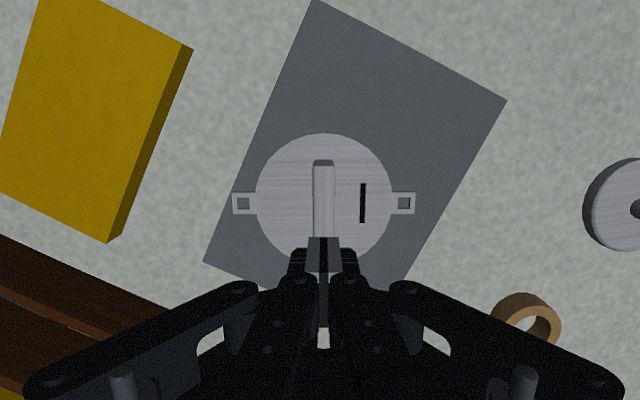

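The gripper closed on nothing, and the lid is still on the book. I'll project the TCP and bar into this view to find out why.

```bash
python3 - <<'E'
import pickle
from h import *
for n in('grip2','grip1','lid1'):
    s,c,p,d=pickle.load(open(n+'.pkl','rb')); T=s['ee_rot'];o=s['tool_pos']
    for z in(0,-19,-40): print(n,'tool z',z,proj(c,o+T@[0,0,z/1000]))
    v,u=np.mgrid[230:360,290:360] if n!='lid1' else np.mgrid[230:330,160:225]
    uv=np.c_[u.ravel(),v.ravel()]; L=(depthpts(c,uv,d[uv[:,1],uv[:,0]])-o)@T*1000
    for y0,x0 in ([(250,310),(250,322),(250,338),(240,324),(265,324),(280,310),(300,324)] if n!='lid1' else [(280,200),(255,215),(260,200),(280,440),(255,430)]):
        L=(depthpts(c,[[x0,y0]],[d[y0,x0]])-o)@T*1000; print((x0,y0),L.round(1), d[y0,x0])
E
```

```text
grip2 tool z 0 [[322.50825134 232.42135918]]
grip2 tool z -19 [[322.39721124 246.27781468]]
grip2 tool z -40 [[322.24188334 265.67453306]]
(310, 250) [[ 11.   -4.8 -48.6]] 0.13228443
(322, 250) [[ 10.3  -0.1 -47.2]] 0.13383946
(338, 250) [[ 10.8   6.2 -48.1]] 0.13281375
(324, 240) [[ 10.7   0.7 -37.6]] 0.14298588
(324, 265) [[ 10.9   0.7 -61.7]] 0.11963033
(310, 280) [[ 11.5  -3.8 -73.7]] 0.107921556
(324, 300) [[ -0.2   0.7 -66.5]] 0.11785805
grip1 tool z 0 [[322.45862423 232.51618919]]
grip1 tool z -19 [[322.34568209 246.38157988]]
grip1 tool z -40 [[322.18770619 265.79070381]]
(310, 250) [[ 10.6  -4.8 -47.6]] 0.13335674
(322, 250) [[  1.9  -0.1 -27.6]] 0.15490378
(338, 250) [[ 10.5   6.3 -47.3]] 0.13366207
(324, 240) [[  6.9   0.8 -27.8]] 0.15345135
(324, 265) [[ -6.1   0.8 -26.8]] 0.15770288
(310, 280) [[  8.   -4.1 -67.2]] 0.115116216
(324, 300) [[-24.1   0.8 -27.7]] 0.1615535
lid1 tool z 0 [[322.52271571 232.45424904]]
lid1 tool z -19 [[322.41380276 246.31504523]]
lid1 tool z -40 [[322.26145339 265.71736775]]
(200, 280) [[  7.4 -42.3 -66.5]] 0.11596854
(215, 255) [[  8.6 -42.6 -48.3]] 0.13323602
(200, 260) [[ 10.4 -45.4 -56.9]] 0.12446858
(440, 280) [[  3.8  43.4 -59.8]] 0.12328532
(430, 255) [[  7.8  43.4 -46.6]] 0.13502154
```

```bash
python3 - <<'E'
import pickle
from h import *
from cell import env
print([ (k,getattr(env,k)) for k in dir(env) if not k.startswith('_')])
for n in ('grip2','grip1'):
    s,c,p,d=pickle.load(open(n+'.pkl','rb')); T=s['ee_rot'];o=s['tool_pos']
    for x in (308,314,322,330,338):
        print(n,x,[ (r,*((depthpts(c,[[x,r]],[d[r,x]])-o)@T*1000)[0].round(0)) for r in range(230,262,3)])
s,c,p,d=pickle.load(open('grip2.pkl','rb'))
cv2.imwrite('pics/g2c.png',cv2.convertScaleAbs(cv2.resize(p[200:350,230:420],None,fx=4,fy=4),alpha=2))
E
```

```text
[('PlanningError', <class 'cell.PlanningError'>), ('tcp_to_grasp', 0.0187)]
grip2 308 [(230, np.float64(-22.0), np.float64(-11.0), np.float64(63.0)), (233, np.float64(-24.0), np.float64(-11.0), np.float64(63.0)), (236, np.float64(-26.0), np.float64(-11.0), np.float64(62.0)), (239, np.float64(-29.0), np.float64(-11.0), np.float64(63.0)), (242, np.float64(10.0), np.float64(-6.0), np.float64(-38.0)), (245, np.float64(11.0), np.float64(-6.0), np.float64(-43.0)), (248, np.float64(11.0), np.float64(-6.0), np.float64(-46.0)), (251, np.float64(10.0), np.float64(-6.0), np.float64(-48.0)), (254, np.float64(10.0), np.float64(-5.0), np.float64(-51.0)), (257, np.float64(10.0), np.float64(-5.0), np.float64(-53.0)), (260, np.float64(11.0), np.float64(-5.0), np.float64(-57.0))]
grip2 314 [(230, np.float64(-11.0), np.float64(-6.0), np.float64(34.0)), (233, np.float64(-13.0), np.float64(-6.0), np.float64(34.0)), (236, np.float64(-15.0), np.float64(-6.0), np.float64(33.0)), (239, np.float64(11.0), np.float64(-4.0), np.float64(-36.0)), (242, np.float64(10.0), np.float64(-3.0), np.float64(-39.0)), (245, 
[... 5141 characters left out ...]
np.float64(-28.0))]
grip1 338 [(230, np.float64(11.0), np.float64(7.0), np.float64(-27.0)), (233, np.float64(10.0), np.float64(7.0), np.float64(-27.0)), (236, np.float64(9.0), np.float64(7.0), np.float64(-28.0)), (239, np.float64(10.0), np.float64(7.0), np.float64(-35.0)), (242, np.float64(11.0), np.float64(7.0), np.float64(-40.0)), (245, np.float64(10.0), np.float64(7.0), np.float64(-42.0)), (248, np.float64(10.0), np.float64(6.0), np.float64(-45.0)), (251, np.float64(10.0), np.float64(6.0), np.float64(-48.0)), (254, np.float64(10.0), np.float64(6.0), np.float64(-51.0)), (257, np.float64(11.0), np.float64(6.0), np.float64(-54.0)), (260, np.float64(10.0), np.float64(6.0), np.float64(-57.0))]
```

View pics/g2c.png

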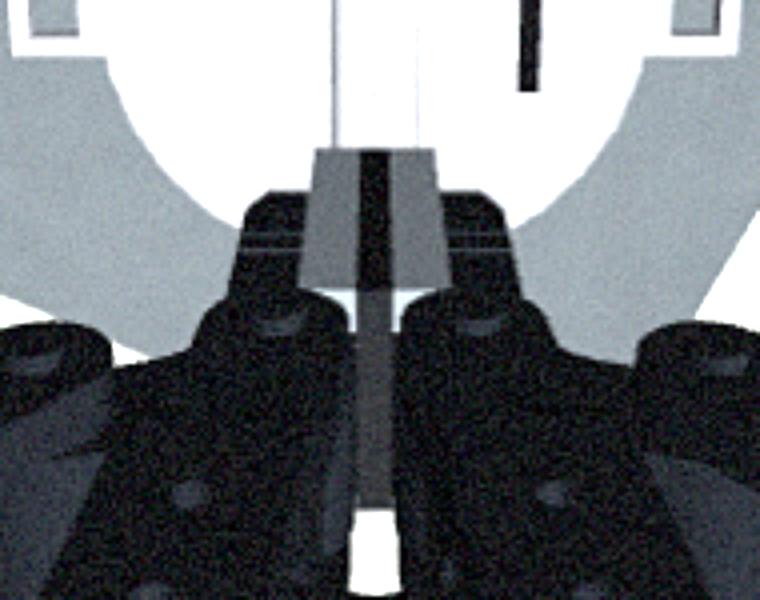

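The real fingertips end at tool z of about −35 mm, so they sit about 35 mm behind the reported TCP. My first grasp therefore closed above the bar without touching it. I'll reopen and go 32 mm lower this time.

jog_arm --steps '[[[0, 0, 0], 0], [[0, 0, 0], 0], [[0, 0, 20], 0], [[0, 0, 20], 0], [[0, 0, 0], 0]]' --fingers 85

```text
clock: 6.92
tool_pos: [0.5911, -0.2381, 0.0745]
ee_rot: [[-0.898, -0.44, -0.003], [-0.44, 0.898, 0.001], [0.002, 0.002, -1.0]]
force: [0.4, -0.5, 0.4]
finger_gap: 0.994
```

jog_arm --steps '[[[0, 0, 20], 0], [[0, 0, 16], 0], [[0, 0, 8], 0], [[0, 0, 8], 0], [[0, 0, 0], 0]]'

```text
clock: 7.55
tool_pos: [0.5921, -0.2385, 0.0238]
ee_rot: [[-0.898, -0.44, -0.001], [-0.44, 0.898, 0.0], [0.001, 0.0, -1.0]]
force: [0.9, 0.6, -0.3]
finger_gap: 0.998
```

jog_arm --steps '[[[0, 0, 0], 0], [[0, 0, 0], 0], [[0, 0, 0], 0], [[0, 0, 0], 0], [[0, 0, 0], 0]]' --fingers 0 --force 80

```text
clock: 8.18
tool_pos: [0.593, -0.2386, 0.0254]
ee_rot: [[-0.898, -0.44, 0.002], [-0.44, 0.898, -0.0], [-0.001, -0.001, -1.0]]
force: [-0.6, 1.4, 7.7]
finger_gap: 0.149
```

```bash
python3 snap.py grip3
```

```text
8.175 [ 0.59299004 -0.23863703  0.025373  ] [-2.193e+01  3.039e+01 -1.760e+00  5.774e+01  2.000e-02 -4.802e+01] [-0.56  1.4   7.71] [0.343 0.197 0.007] 0.14910557873445987 116.08769882589388
```

View pics/grip3.png

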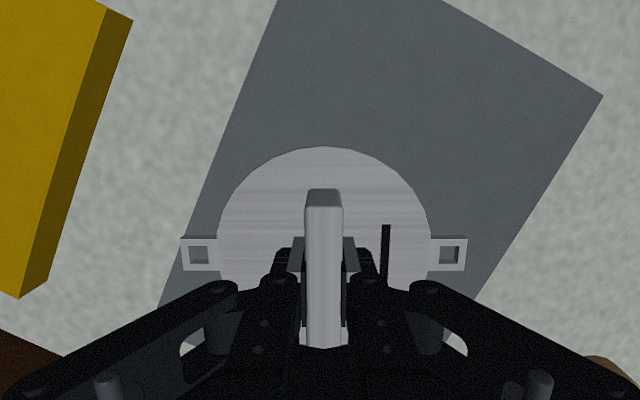

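Now the opening reads 0.149 (about 13 mm) and the pads are on the bar. I'll lift and measure the held lid.

jog_arm --steps '[[[0, 0, -5], 0], [[0, 0, -20], 0], [[0, 0, -40], 0], [[0, 0, -50], 0], [[0, 0, -50], 0]]'

```text
clock: 8.85
tool_pos: [0.5918, -0.2385, 0.1905]
ee_rot: [[-0.898, -0.44, -0.001], [-0.44, 0.898, 0.0], [0.001, 0.0, -1.0]]
force: [0.6, -1.1, -2.6]
finger_gap: 0.153
```

jog_arm --steps '[[[0, 0, 0], 0], [[0, 0, 0], 0]]'

```text
clock: 9.1
tool_pos: [0.5919, -0.2385, 0.1883]
ee_rot: [[-0.898, -0.44, -0.001], [-0.44, 0.898, 0.0], [0.001, 0.001, -1.0]]
force: [0.3, 0.5, -2.2]
finger_gap: 0.154
```

```bash
python3 snap.py held1
```

```text
9.1 [ 0.59192254 -0.23846362  0.18834114] [-2.194e+01  2.532e+01  1.442e+01  7.916e+01 -1.000e-02 -4.802e+01] [ 0.33  0.51 -2.24] [0.003 0.001 0.019] 0.15443615386001877 116.07740493046362
```

View pics/held1.png

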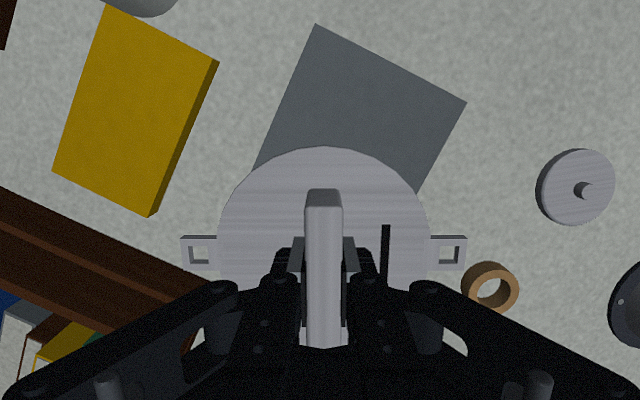

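The lid is held, with about 2.2 N of weight and its eyes at about (198,252) and (449,251). I'll work out its pose in the tool frame.

```bash
cat > held.py <<'E'
import pickle,sys
from h import *
s,c,p,d=pickle.load(open(sys.argv[1]+'.pkl','rb')); T=s['ee_rot'];o=s['tool_pos']
v,u=np.mgrid[140:300,170:480]; uv=np.c_[u.ravel(),v.ravel()]; L=(depthpts(c,uv,d[uv[:,1],uv[:,0]])-o)@T*1000
r=np.hypot(L[:,0],L[:,1]); 
k=(r>20)&(r<48)&(L[:,0]>14)&(abs(L[:,2])<15)&(abs(L[:,1])>12); A=np.c_[L[k,:2],np.ones(k.sum())]; q=np.linalg.lstsq(A,L[k,2],rcond=None)[0]; 
print('disc plane z=%.4f x+%.4f y+%.2f'%tuple(q),k.sum(),'resid',np.std(A@q-L[k,2]))
zt=q[2]
bt=(abs(L[:,1])<5)&(L[:,0]>14)&(L[:,0]<34)&(L[:,2]<zt-22); print('bar top z',np.median(L[bt,2]))
def P(e,z): # ray to tool z
    R=np.array(c['R']);C=(-R.T@c['t']-o)@T*1000; D=np.c_[slopes(c,e),np.ones(len(e))]@R@T
    return C+D*((z-C[2])/D[:,2])[:,None]
E=[]
# tab eye: hole pixels whose depth is far / tab pixels near
near=((L[:,2]<zt+4)&(L[:,2]>zt-4)).reshape(u.shape).astype(np.uint8)
cs,h=cv2.findContours(near,cv2.RETR_CCOMP,cv2.CHAIN_APPROX_NONE)
for q2,hh in zip(cs,h[0]):
    a=cv2.contourArea(q2)
    if hh[3]>=0 and 60<a<700:
        m=cv2.moments(q2); e=np.array([m['m10']/m['m00']+170,m['m01']/m['m00']+140]); t=P([e],zt)[0]; print('hole',e,a,t.round(2)); 
        if abs(abs(t[1])-58)<5: E.append(t)
if len(E)==2:
    E=sorted(E,key=lambda e:e[1]); v=E[1]-E[0]; print('centre',(E[0]+E[1])/2,'dist',np.linalg.norm(v[:2]),'ang deg of +y tab rel tool y (about tool z)',np.degrees(np.arctan2(-v[0],v[1])))
# disc front edge circle
ed=[]
Pp=P(uv,zt)
k=(near.ravel()>0)&(Pp[:,0]>12); W=Pp[k,:2]; c0=np.zeros(2)
for _ in range(5):
    D=W-c0; a=np.degrees(np.arctan2(D[:,1],D[:,0])); rr=np.linalg.norm(D,axis=1); O=np.array([W[j[rr[j].argmax()]] for b in range(-60,61,3) for j in [np.where((abs(a-b)<1.5)&(rr<54))[0]] if len(j)])
    O=np.array(O);A=np.c_[2*O,np.ones(len(O))];g=np.linalg.lstsq(A,(O**2).sum(1),rcond=None)[0];c0=g[:2]
print('disc fit',c0,np.sqrt(g[2]+c0@c0))
E
python3 held.py held1
```

```text
disc plane z=0.0000 x+0.0000 y+0.00 0 resid nan
bar top z -57.59609912159513
  ret = _var(a, axis=axis, dtype=dtype, out=out, ddof=ddof,
  arrmean = um.true_divide(arrmean, div, out=arrmean,
  ret = ret.dtype.type(ret / rcount)
Traceback (most recent call last):
  File "held.py", line 17, in <module>
    for q2,hh in zip(cs,h[0]):
                        ~^^^
TypeError: 'NoneType' object is not subscriptable
```

```bash
sed -i 's/(abs(L\[:,2\])<15)/(abs(L[:,2]+28)<8)/' held.py; python3 held.py held1; python3 - <<'E'
import pickle
from h import *
s,c,p,d=pickle.load(open('tin1.pkl','rb'))
# tin eye hole: bright table seen through; crop coords
w=p[178:210,383:412].mean(2); print(w.astype(int)[8:24:2,0:29:2])
print('eye plane .095', plane(c,[[393.4,194]],.095))
e=plane(c,[[393.4,194]],.095)[0]-[.551,.2196,0]; print(np.hypot(*e[:2]),np.degrees(np.arctan2(e[1],e[0])))
E
```

```text
disc plane z=0.0000 x+-0.0002 y+-28.03 7403 resid 0.620490992589637
bar top z -57.89600162971385
hole [446.78071962 252.65444671] 245.5 [  0.59  57.52 -28.03]
hole [199.77863084 252.65898912] 260.5 [  0.5  -56.66 -28.03]
centre [  0.54148111   0.43061796 -28.02504268] dist 114.17791514242873 ang deg of +y tab rel tool y (about tool z) -0.046279810094558366
disc fit [1.02991728 0.37448535] 48.78735267786697
[[107 112 114 114 114 113 122 119 117 114 118 115 108 122 123]
 [110 108 107 111 112 111 110 111 118 118 110 118 113 120 121]
 [111 107 113 124 126 121 118 112  88 114 116 114 115 122 118]
 [109 110 109 128 130 126 124 104  95 115 115 116 110 123 116]
 [110 112 112 124 121 131 123  91 106 115 117 109 112 116 116]
 [109 114 116 127 126 126 128  81 117 115 114 114 119 113 112]
 [106 113 105  91  97 101 108  69 114 112 119 111 120 119 117]
 [109 111 117 113 113 107 111 107 110 114 116 111 126 121 120]]
eye plane .095 [[0.57858627 0.27078185 0.095     ]]
0.05814279482057737 61.67598042779313
```

jog_arm --steps '[[[-24.1, 39.2, 0], 0], [[-24.1, 39.2, 0], 0], [[-24.1, 39.2, 0], 0], [[-24.1, 39.2, 0], 0], [[-24.1, 39.2, 0], 0]]'

```text
clock: 9.78
tool_pos: [0.6134, -0.0081, 0.1871]
ee_rot: [[-0.898, -0.44, -0.003], [-0.44, 0.898, -0.0], [0.003, 0.001, -1.0]]
force: [-0.3, 0.3, -1.3]
finger_gap: 0.149
```

jog_arm --steps '[[[-24.1, 39.2, 0], 0], [[-24.1, 39.2, 0], 0], [[-24.1, 39.2, 0], 0], [[-24.1, 39.2, 0], 0], [[-24.1, 39.2, 0], 0]]'

```text
clock: 10.4
tool_pos: [0.6355, 0.2207, 0.1869]
ee_rot: [[-0.898, -0.44, -0.003], [-0.44, 0.898, -0.001], [0.003, 0.0, -1.0]]
force: [1.1, 0.2, -2.1]
finger_gap: 0.15
```

jog_arm --steps '[[[0, 0, 0], 0.13], [[0, 0, 0], 0.13], [[0, 0, 0], 0.129], [[0, 0, 0], 0], [[0, 0, 0], 0]]'

```text
clock: 11.02
tool_pos: [0.636, 0.2192, 0.188]
ee_rot: [[-0.998, -0.069, -0.002], [-0.069, 0.998, -0.001], [0.002, -0.001, -1.0]]
force: [-0.4, 0.5, -1.8]
finger_gap: 0.15
```

```bash
python3 snap.py tin2; python3 held.py tin2
```

```text
11.025 [0.63601643 0.21923427 0.18804132] [19.02 29.06 20.59 81.64 -0.   15.08] [-0.44  0.55 -1.8 ] [-0.004  0.025 -0.031] 0.15027905413806972 93.94528148040597
disc plane z=0.0001 x+0.0003 y+-28.02 7395 resid 0.6050991902402013
bar top z -57.89660259379383
hole [446.73924731 252.76680108] 248.0 [  0.66  57.72 -28.02]
hole [199.97435897 252.73333333] 260.0 [  0.59 -56.38 -28.02]
centre [  0.6282116    0.66567363 -28.01542001] dist 114.10103793050374 ang deg of +y tab rel tool y (about tool z) -0.0346731805442923
disc fit [1.12381218 0.57894837] 48.83177994451238
```

View pics/tin2.png

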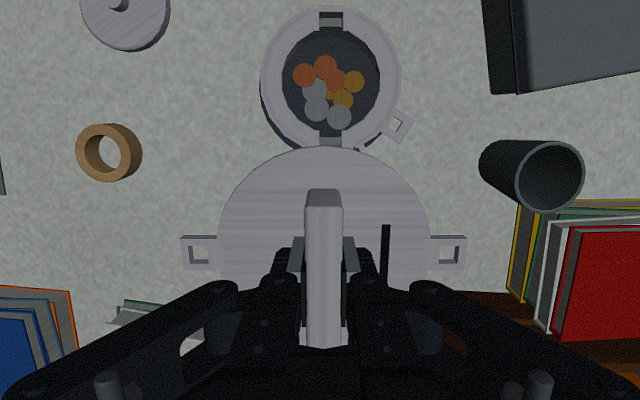

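The tin is ahead of the held lid, at about (330,82) in the image, with its slots nearly in line with the lid's bar at (331,18) and (331,142). I'll fit the lip in this view, in the tool frame.

```bash
cat > tin2.py <<'E'
import pickle,sys
from h import *
s,c,p,d=pickle.load(open('tin2.pkl','rb')); T=s['ee_rot'];o=s['tool_pos']
v,u=np.mgrid[0:155,240:430]; uv=np.c_[u.ravel(),v.ravel()]
X=depthpts(c,uv,d[uv[:,1],uv[:,0]]); ok=abs(X[:,2]-.1)<.004; print('z',np.median(X[ok,2]))
z0=.1
Xp=((plane(c,uv,z0)-o)@T)[:,:2]*1000; Q=Xp[ok]
def circ(P):
    k=np.ones(len(P),bool)
    for _ in range(6):
        A=np.c_[2*P[k],np.ones(k.sum())]; q=np.linalg.lstsq(A,(P[k]**2).sum(1),rcond=None)[0]; cc=q[:2]; rr=np.sqrt(q[2]+cc@cc)
        e=abs(np.linalg.norm(P-cc,axis=1)-rr); k=e<1.2
    return cc,rr,k.sum()
ctr=np.array([85,0.])
for _ in range(5):
    D=Q-ctr;a=np.degrees(np.arctan2(D[:,1],D[:,0]));r=np.linalg.norm(D,axis=1);O=[];I=[]
    for b in range(-180,180,4):
        k=np.where((abs(a-b)<2)&(r<56))[0]
        if len(k)<5: continue
        if abs(b)<140: O.append(Q[k[r[k].argmax()]])
        I.append(Q[k[r[k].argmin()]])
    co=circ(np.array(O)); I=np.array(I); ci=circ(I[np.linalg.norm(I-co[0],axis=1)<39]); ctr=ci[0]
print('outer',co,'inner',ci)
for ctr in (co[0],ci[0]):
    D=Xp-ctr; r=np.linalg.norm(D,axis=1); a=np.degrees(np.arctan2(D[:,1],D[:,0]))
    for h in (0,180):
        for lo,hi in((38,41),(41,45)):
            da=(a-h+180)%360-180; k=(r>lo)&(r<hi)&(abs(da)<18)&~ok&(uv[:,1]<150); W=Xp[k]
            print(h,lo,k.sum(),'ang',da[k].mean(),'y',(W[:,1].min()+W[:,1].max())/2-ctr[1],W[:,1].min(),W[:,1].max())
g=cv2.resize(p[0:160,240:430],None,fx=4,fy=3.7,interpolation=cv2.INTER_CUBIC);cv2.imwrite('pics/tin2c.png',cv2.convertScaleAbs(g,alpha=1.6))
e=((plane(c,[[398,123]],.095)-o)@T)[0][:2]*1000-ci[0]; print('eye',np.hypot(*e),np.degrees(np.arctan2(e[1],e[0])))
E
python3 tin2.py
```

```text
z 0.10029659428343599
outer (array([84.26102639,  5.69463676]), np.float64(51.87071853175647), np.int64(63)) inner (array([83.90526006,  5.55645513]), np.float64(35.78381744659456), np.int64(79))
0 38 101 ang -0.6690244892703234 y -0.40056773254608835 -2.4967826125097075 13.084920671309218
0 41 144 ang -0.24859320887892208 y -0.06552433590285833 -2.4900186586646904 13.748243510750662
180 38 89 ang -0.67782713754711 y 1.4831737199159 -1.9152678806885817 16.27088884441207
180 41 122 ang -0.5360199707596937 y 0.37629287743009154 -1.9235673525565438 14.065426631308416
0 38 109 ang -0.41936624347857526 y -0.2587892632884756 -2.4967826125097075 13.092114350776304
0 41 144 ang -0.06290499344037019 y 0.07265729362121132 -2.4900186586646904 13.748243510750662
180 38 89 ang -0.87704361501206 y 1.620668865854344 -1.9166408478598327 16.27088884441207
180 41 114 ang -0.6619688862294875 y 0.5144745069541612 -1.9235673525565438 14.065426631308416
eye 60.13905248367296 119.45754948636328
```

View pics/tin2c.png

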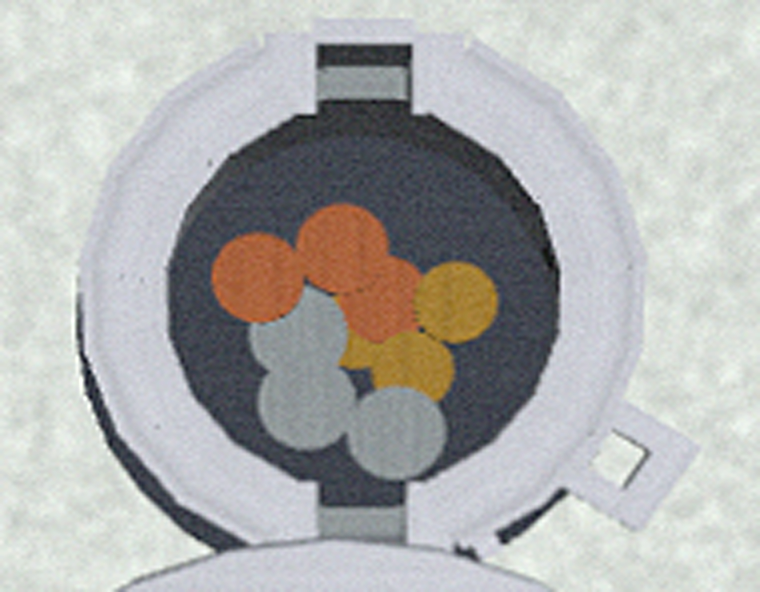

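jog_arm --steps '[[[41.6, 2.5, 0], 0], [[41.6, 2.5, 0], 0], [[0, 0, 40], 0], [[0, 0, 38], 0], [[0, 0, 0], 0]]'

```text
clock: 11.7
tool_pos: [0.551, 0.2181, 0.1088]
ee_rot: [[-0.998, -0.067, -0.005], [-0.067, 0.998, -0.002], [0.005, -0.002, -1.0]]
force: [0.5, 0.1, -1.3]
finger_gap: 0.149
```

jog_arm --steps '[[[0, 0, 0], 0], [[0, 0, 0], 0]]'

```text
clock: 11.95
tool_pos: [0.5542, 0.2193, 0.1128]
ee_rot: [[-0.998, -0.066, 0.002], [-0.066, 0.998, 0.001], [-0.002, 0.001, -1.0]]
force: [-1.1, 0.2, -2.4]
finger_gap: 0.15
```

```bash
python3 snap.py hov; python3 - <<'E'
from cell import vision
import cv2,numpy as np
p,d=vision.read_camera('scene'); np.savez('scene1.npz',p=p,d=d)
p2,_=vision.read_camera('top')
a=cv2.resize(p[200:330,290:420],(400,400),interpolation=cv2.INTER_CUBIC); b=cv2.resize(p2[130:230,190:290],(400,400),interpolation=cv2.INTER_CUBIC)
cv2.imwrite('pics/hov_s.png',cv2.convertScaleAbs(np.hstack([a,b]),alpha=1.4))
E
```

```text
11.95 [0.55421718 0.21929973 0.11276855] [21.59 22.81 -0.86 66.18 -0.   17.79] [-1.13  0.16 -2.39] [0.015 0.004 0.042] 0.15015274461967898 93.80455613931854
```

View pics/hov.png

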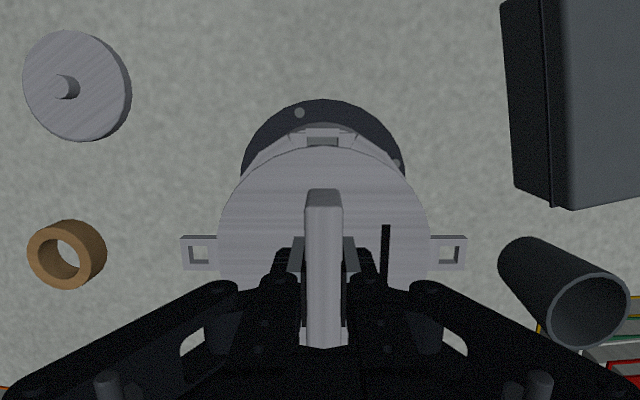

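View pics/hov_s.png

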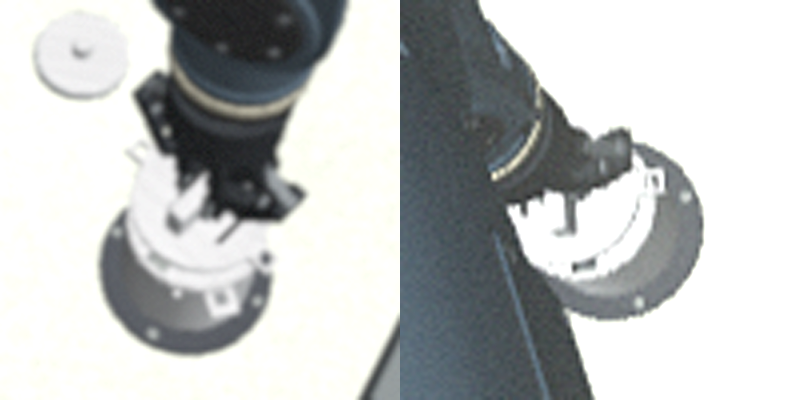

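jog_arm --steps '[[[0, 0, 0], 0], [[0, 0, 0], 0]]'

```text
clock: 12.35
tool_pos: [0.5531, 0.2189, 0.1112]
ee_rot: [[-0.998, -0.066, 0.0], [-0.066, 0.998, -0.0], [-0.0, -0.0, -1.0]]
force: [0.0, -0.1, -2.2]
finger_gap: 0.152
```

```bash
python3 - <<'E'
from cell import readout
s=readout.get_state();print(s['clock'],s['tool_pos'],s['dq'].round(2),s['force'])
import numpy as np
T=s['ee_rot']; print('to target tool mm',(np.array([.5525,.2185,.11])-s['tool_pos'])@T*1000)
E
```

```text
12.35 [0.55312411 0.21894529 0.11121069] [ 0.03  0.08 -0.08 -0.09  0.07 -0.03] [ 0.02526819 -0.12185732 -2.23587871]
to target tool mm [ 0.6523511  -0.40294129  1.2106368 ]
```

jog_arm --steps '[[[0.8, -0.3, 5], 0], [[0, 0, 5], 0], [[0, 0, 4], 0], [[0, 0, 2], 0], [[0, 0, 0], 0]]'

```text
clock: 12.98
tool_pos: [0.5522, 0.2185, 0.0949]
ee_rot: [[-0.998, -0.066, -0.0], [-0.066, 0.998, -0.0], [0.0, -0.0, -1.0]]
force: [0.7, -0.5, -1.3]
finger_gap: 0.15
```

jog_arm --steps '[[[0, 0, 2], 0], [[0, 0, 2], 0], [[0, 0, 0], 0]]'

```text
clock: 13.35
tool_pos: [0.5522, 0.2185, 0.0909]
ee_rot: [[-0.998, -0.066, -0.0], [-0.066, 0.998, -0.0], [0.0, -0.0, -1.0]]
force: [-0.2, -0.3, -1.7]
finger_gap: 0.152
```

jog_arm --steps '[[[0, 0, 1.5], 0], [[0, 0, 1.5], 0], [[0, 0, 0], 0]]'

```text
clock: 13.72
tool_pos: [0.5522, 0.2185, 0.0879]
ee_rot: [[-0.998, -0.066, -0.0], [-0.066, 0.998, -0.0], [0.0, -0.0, -1.0]]
force: [-0.0, -0.3, -2.5]
finger_gap: 0.146
```

There's no contact force, and the plug and lugs are already in the opening. Continuing down.

jog_arm --steps '[[[0, 0, 2], 0], [[0, 0, 2], 0], [[0, 0, 2], 0], [[0, 0, 0], 0]]'

```text
clock: 14.22
tool_pos: [0.5521, 0.2185, 0.0819]
ee_rot: [[-0.998, -0.066, -0.0], [-0.066, 0.998, -0.0], [0.0, -0.0, -1.0]]
force: [0.8, 0.1, -2.3]
finger_gap: 0.148
```

jog_arm --steps '[[[0, 0, 1.5], 0], [[0, 0, 1.5], 0], [[0, 0, 0], 0]]'

```text
clock: 14.6
tool_pos: [0.5522, 0.2185, 0.0789]
ee_rot: [[-0.998, -0.066, -0.0], [-0.066, 0.998, -0.0], [0.0, -0.0, -1.0]]
force: [-0.5, 0.2, -2.5]
finger_gap: 0.146
```

jog_arm --steps '[[[0, 0, 1], 0], [[0, 0, 1], 0], [[0, 0, 0], 0]]'

```text
clock: 14.98
tool_pos: [0.5523, 0.2186, 0.0774]
ee_rot: [[-0.998, -0.066, 0.0], [-0.066, 0.998, 0.0], [-0.0, -0.0, -1.0]]
force: [-0.9, -0.6, 2.8]
finger_gap: 0.149
```

The lid is home: contact came at TCP z 0.0774, where about 0.077 was expected. Adding a light press, then turning clockwise in steps.

jog_arm --steps '[[[0, 0, 0.4], 0], [[0, 0, 0], 0.06], [[0, 0, 0], 0.06], [[0, 0, 0], 0]]'

```text
clock: 15.48
tool_pos: [0.5529, 0.2187, 0.0774]
ee_rot: [[-0.999, 0.054, 0.001], [0.054, 0.999, 0.0], [-0.001, 0.0, -1.0]]
force: [-1.0, -0.8, 5.8]
finger_gap: 0.15
```

```bash
python3 - <<'E'
from cell import readout
import numpy as np
s=readout.get_state();print(s['clock'],s['tool_pos'],s['force'],s['moment'],np.degrees(np.arctan2(s['ee_rot'][1,1],s['ee_rot'][0,1])))
E
```

```text
15.475 [0.55285996 0.21868432 0.07737957] [-0.98436851 -0.80615475  5.84275166] [-0.22339618  0.11891905 -0.14390091] 86.91338829814168
```

jog_arm --steps '[[[0, 0, 0], 0.08], [[0, 0, 0], 0.08], [[0, 0, 0], 0.08], [[0, 0, 0], 0.08], [[0, 0, 0], 0]]'

```text
clock: 16.1
tool_pos: [0.5528, 0.2183, 0.0774]
ee_rot: [[-0.931, 0.366, 0.001], [0.366, 0.931, -0.0], [-0.001, 0.0, -1.0]]
force: [-1.2, -2.4, 6.3]
finger_gap: 0.152
```

jog_arm --steps '[[[0, 0, 0], 0]]'

```text
clock: 16.23
tool_pos: [0.5528, 0.2183, 0.0774]
ee_rot: [[-0.931, 0.365, 0.001], [0.365, 0.931, -0.0], [-0.001, 0.0, -1.0]]
force: [-1.1, -2.3, 5.7]
finger_gap: 0.151
```

```bash
python3 snap.py turn1; python3 held.py turn1
```

```text
16.225 [0.55278339 0.21830093 0.07736218] [ 2.158e+01  2.407e+01 -4.340e+00  6.152e+01 -5.000e-02  4.296e+01] [-1.14 -2.31  5.74] [-0.514  0.168 -0.06 ] 0.1514958586090074 68.61530559295424
disc plane z=0.0010 x+0.0005 y+-28.12 7360 resid 0.6050464319893881
bar top z -58.01508977446779
hole [446.79973387 252.8077179 ] 250.5 [  0.92  57.84 -28.12]
hole [199.88503532 252.71547848] 259.5 [  0.9  -56.28 -28.12]
centre [  0.90931386   0.78053113 -28.12458821] dist 114.11528914230911 ang deg of +y tab rel tool y (about tool z) -0.007679147451704333
disc fit [4.43902541 0.36114063] 47.85709510783584
```

View pics/turn1.png

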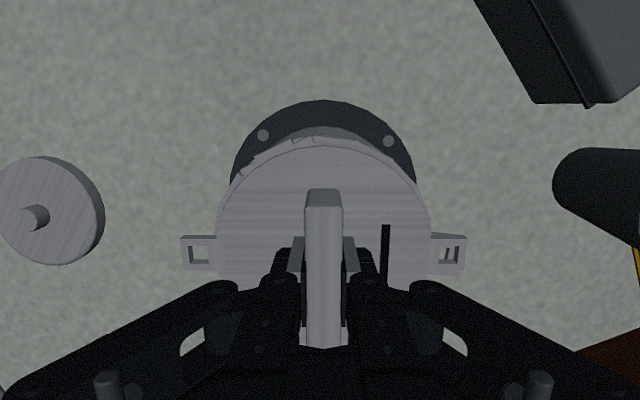

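The lid turns with the grip, without slipping. The tin's tab now shows under the lid's right tab at (449,252), so I'll enlarge that.

```bash
python3 - <<'E'
import pickle
from h import *
s,c,p,d=pickle.load(open('turn1.pkl','rb')); T=s['ee_rot'];o=s['tool_pos']
g=cv2.resize(p[215:290,415:490],(600,600),interpolation=cv2.INTER_CUBIC); cv2.imwrite('pics/turn1c.png',cv2.convertScaleAbs(g,alpha=1.6))
E
```

```text
(no output)
```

View pics/turn1c.png

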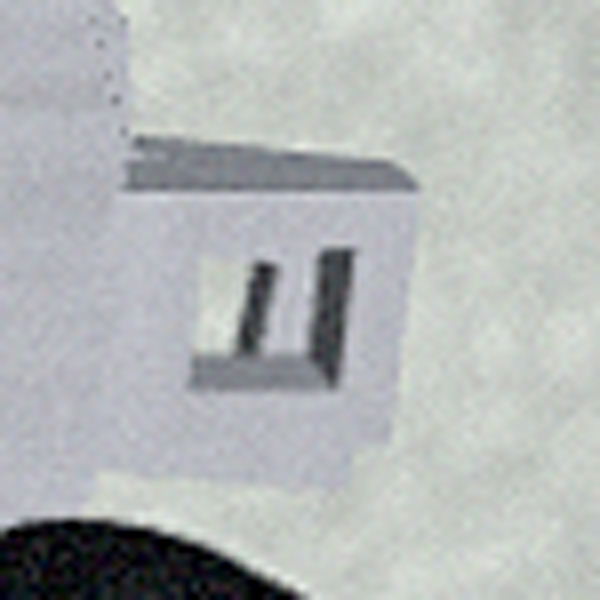

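The lid's tab edge and the tin's tab edge still differ by about 5–6°, so roughly 0.1 rad remains. That fits the geometry: 0.44 rad turned of 0.55.

jog_arm --steps '[[[0, 0, 0], 0.05], [[0, 0, 0], 0.05], [[0, 0, 0], 0], [[0, 0, 0], 0]]'

```text
clock: 16.77
tool_pos: [0.5528, 0.2182, 0.0774]
ee_rot: [[-0.89, 0.456, 0.001], [0.456, 0.89, -0.001], [-0.001, 0.0, -1.0]]
force: [0.2, -2.7, 5.7]
finger_gap: 0.146
```

```bash
python3 snap.py turn2; python3 held.py turn2; python3 - <<'E'
import pickle
from h import *
s,c,p,d=pickle.load(open('turn2.pkl','rb')); T=s['ee_rot'];o=s['tool_pos']
g=cv2.resize(p[215:290,415:490],(600,600),interpolation=cv2.INTER_CUBIC); cv2.imwrite('pics/turn2c.png',cv2.convertScaleAbs(g,alpha=1.6))
from cell import vision
p,_=vision.read_camera('scene'); cv2.imwrite('pics/turn2s.png',cv2.convertScaleAbs(cv2.resize(p[220:320,300:420],(720,600),interpolation=cv2.INTER_CUBIC),alpha=1.4))
np.savez('scene2.npz',p=p,d=_)
E
```

```text
16.775 [0.55277517 0.21818559 0.07736817] [ 2.157e+01  2.407e+01 -4.350e+00  6.153e+01 -6.000e-02  4.869e+01] [ 0.18 -2.71  5.7 ] [-0.529  0.192 -0.029] 0.14628156668231168 62.88279826737676
disc plane z=-0.0004 x+0.0002 y+-28.08 7393 resid 0.6046263120345273
bar top z -57.95161876044037
hole [446.67486339 252.72336066] 244.0 [  1.04  57.81 -28.08]
hole [199.77272727 252.76199495] 264.0 [  0.96 -56.33 -28.08]
centre [  0.99933132   0.7401207  -28.083335  ] dist 114.1380373746576 ang deg of +y tab rel tool y (about tool z) -0.04096648946038535
disc fit [3.31566192 0.68518887] 48.917708524867805
```

View pics/turn2c.png

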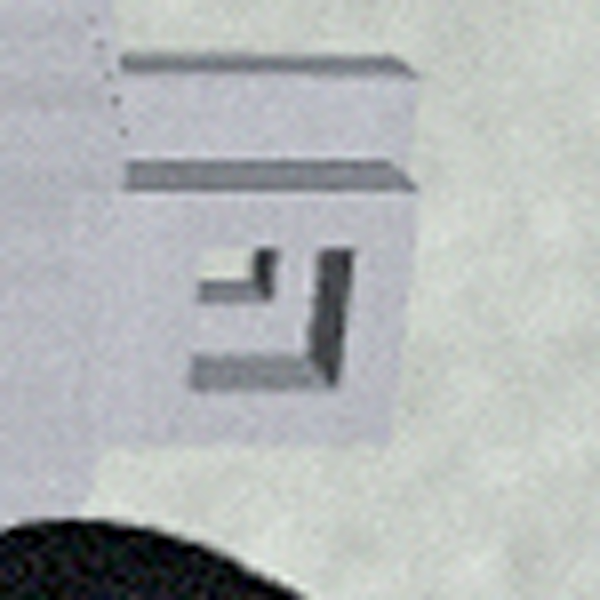

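View pics/turn2s.png

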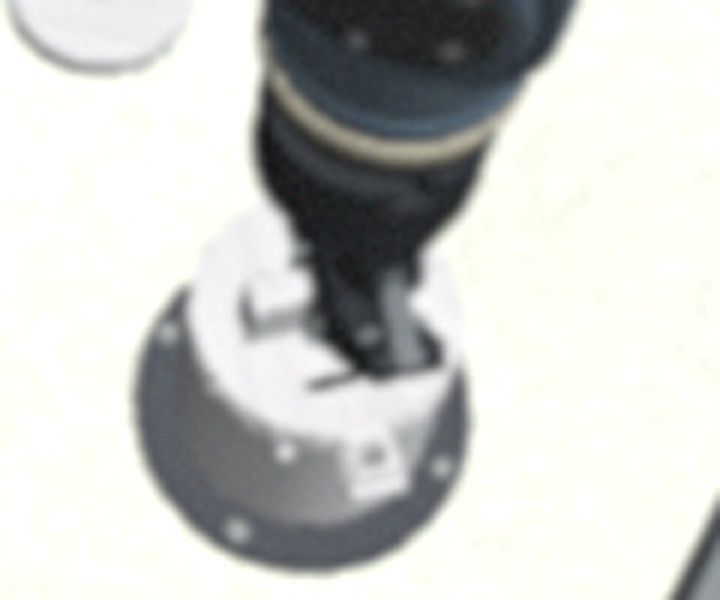

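The tab edges are now parallel, and the eyes overlap in this slanted view: see-through at zoom (200–250, 248–282). I'll turn the hole edges into tool-frame points, correcting for parallax.

```bash
cat > edge.py <<'E'
import pickle,sys
from h import *
s,c,p,d=pickle.load(open(sys.argv[1]+'.pkl','rb')); T=s['ee_rot'];o=s['tool_pos']
def P(z8,zt):
    e=np.array([[415+z8[0]/8-.44,215+z8[1]/8-.44]]); R=np.array(c['R']);C=(-R.T@c['t']-o)@T*1000; D=np.c_[slopes(c,e),np.ones(1)]@R@T
    return (C+D*((zt-C[2])/D[:,2])[:,None])[0][:2].round(2)
dd=lambda x,y:((depthpts(c,[[x,y]],[d[y,x]])-o)@T*1000)[0].round(1)
print('lid tab top depth',[dd(x,y) for x,y in((440,242),(445,242),(450,243),(461,255),(455,242))])
print('tin tab top depth',[dd(x,y) for x,y in((440,230),(445,230),(450,231),(455,231),(446,256))])
zl=np.median([dd(x,242)[2] for x in range(436,464)]); zt=np.median([dd(x,y)[2] for x in range(436,464) for y in (228,230,232)]); print(zl,zt)
for n,z8,z in eval(sys.argv[2]): print(n,P(z8,zl if z=='l' else zt))
E
python3 edge.py turn2 "[('lid tab +x edge',(260,190),'l'),('lid tab -x',(240,445),'l'),('lid hole -x edge',(255,390),'l'),('lid hole +y edge',(353,250),'l'),('tin tab +x edge',(260,76),'t'),('tin hole -x edge',(230,300),'t'),('tin hole +y edge',(277,265),'t'),('tin tab end',(417,120),'t')]"
```

```text
lid tab top depth [array([  7. ,  53.6, -29.6]), array([  6.1,  56.7, -27.5]), array([  5.7,  59. , -27.7]), array([ -0.7,  65.2, -26.8]), array([  6.5,  61. , -28.4])]
tin tab top depth [array([  8.5,  57.3, -18.1]), array([  8.7,  59.6, -18.5]), array([  8.3,  62. , -18.8]), array([  7.8,  64.9, -17.6]), array([ -5.4,  61.8, -17.6])]
-28.05 -18.2
lid tab +x edge [ 8.16 57.28]
lid tab -x [-7.87 57.73]
lid hole -x edge [-4.34 58.26]
lid hole +y edge [ 4.44 63.09]
tin tab +x edge [11.59 60.44]
tin hole -x edge [-3.02 60.03]
tin hole +y edge [-0.7  62.73]
tin tab end [ 8.74 70.4 ]
```

Tin and lid eyes agree to about 1.1 mm tangentially and 0.4 mm radially, with 9 mm holes. By turn angle the lid is at about 0.547 rad of the nominal 0.55. One last settled check for drift and moment, and a look at the other objects, before handing in.

jog_arm --steps '[[[0, 0, 0], 0], [[0, 0, 0], 0], [[0, 0, 0], 0], [[0, 0, 0], 0], [[0, 0, 0], 0]]'

```text
clock: 17.5
tool_pos: [0.5528, 0.2182, 0.0774]
ee_rot: [[-0.89, 0.456, 0.001], [0.456, 0.89, -0.001], [-0.001, 0.0, -1.0]]
force: [-0.8, -2.1, 6.5]
finger_gap: 0.15
```

```bash
python3 snap.py fin; python3 held.py fin|grep -E 'centre|plane'; python3 - <<'E'
from cell import readout,vision
from h import *
import pickle
for i in range(4):
    p,_=vision.read_camera('top'); s=readout.get_state(); print(s['moment'].round(3),s['force'].round(1),s['joint_efforts'][5].round(3))
cv2.imwrite('pics/fin_top.png',p)
s,c,p,d=pickle.load(open('fin.pkl','rb'))
cv2.imwrite('pics/finc.png',cv2.convertScaleAbs(cv2.resize(p[215:290,415:490],(600,600),interpolation=cv2.INTER_CUBIC),alpha=1.6))
E
```

```text
17.5 [0.55277203 0.21819506 0.07736895] [ 2.157e+01  2.407e+01 -4.340e+00  6.153e+01 -5.000e-02  4.869e+01] [-0.76 -2.09  6.54] [-0.594  0.166 -0.072] 0.1499366890340141 62.88268226203664
disc plane z=0.0001 x+0.0007 y+-28.10 7390 resid 0.6031744400979178
centre [  1.05161284   0.76080604 -28.09914068] dist 114.072466099598 ang deg of +y tab rel tool y (about tool z) -0.002449419653917705
[-0.557  0.232 -0.091] [-0.9 -3.7  7. ] -0.056
[-0.562  0.212  0.002] [-0.9 -2.9  7.2] -0.056
[-0.577  0.175 -0.042] [ 0.3 -2.1  6.3] -0.056
[-0.616  0.168 -0.107] [ 0.1 -2.9  6. ] -0.056
```

View pics/finc.png

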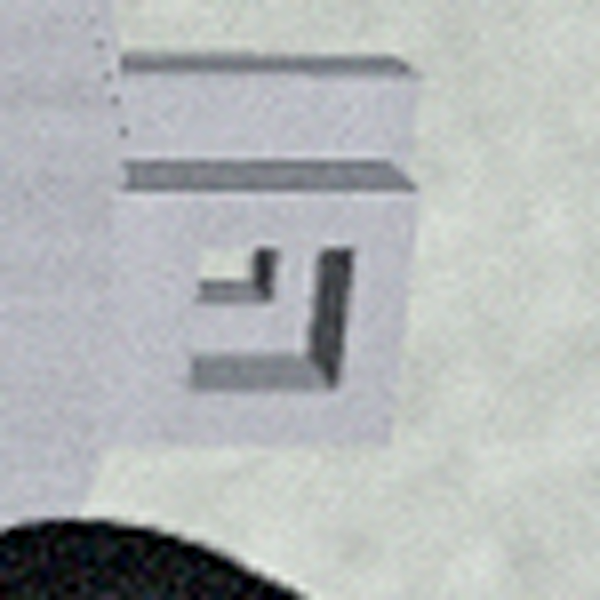

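View pics/fin_top.png

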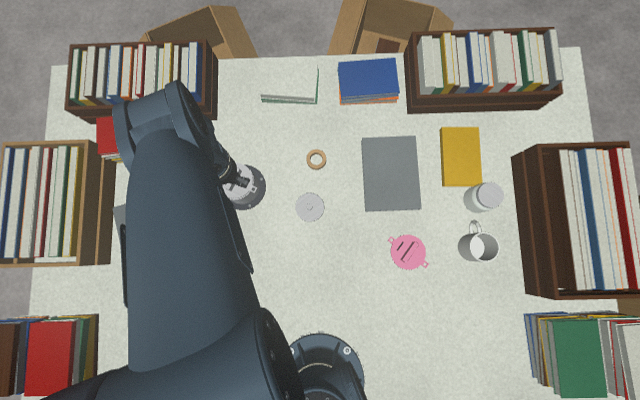

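The pose is steady, the lid hasn't slipped in the grip, and the visible objects are where they were. Handing in.

```bash
python3 -c "
from cell import finish_job; print(finish_job())"
```

```text
the job is handed in; nothing more can be done
None
```

I took the lid off the hardback, set it fully home in the tin with its lugs through the slots, and turned it about 0.54 rad clockwise. I handed in at about 18 s on the clock, with the gripper still holding the lid there at an 80 N grip.

**Last checks that agreed**
- **Seating:** the top of the lid's disc is at about 105.4 mm (105 mm when fully home), with about 6 N of upward force at the wrist.
- **Grip:** the lid's angle in the gripper stayed within 0.05°, and the pose was steady for the last 0.7 s.
- **Lock:** the turn was only about half of the 1.1 rad at which a lug meets the catch. I have no direct reading of the catch.
- **Eyes:** the wrist image shows the lid's eye over the tin's eye with table visible through both.
- **Other objects:** everything visible in the last top view is where it was. The arm hid the cash box and pen pot there.

**What failed or disagreed**
- **First grasp:** it closed on nothing, just above the bar, because the real fingertips end about 35 mm behind the reported TCP. I measured this from the picture and re-grasped lower. Nothing was disturbed.
- **Eye alignment:** the image puts the lid's eye about 1.1 mm (1.1°) too far clockwise. The turn counted from the slots puts it within 0.2°, and an earlier tab measurement says 0.4 to 1.2° short. I left it there, since the holes are 9 mm.
- **Wrist moment:** the moment about the vertical read only −0.1 to 0 N m, not a clear 0.13 N m from the spring. Friction at the lip probably carries the rest, but I did not confirm that.

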